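Comb tool-steel blanks into the inspection pallet

TASK

The four square steel blanks lie slewed across the grooved inspection pallet. Take the comb from its stand, comb the blanks straight so that each lies flat in a groove of its own, then with the comb's tines in the grooves push them under the keeper bridge until all four butt against the datum rail, seating them there with a steady push of about 15 N, and set the comb back in its stand. Touch the blanks only with the comb, never press on the pallet or its rail with more than 25 N, and leave the things round about where they are.

Things in the scene. Friction and masses are not known exactly. Their poses are not given: they have to be found in the camera images.
- pallet: Fixed blue-grey metal pallet, 280 x 134 mm. Origin: on the worktop under the groove field; x along the grooves towards the datum rail, y across, z up. Grooves at y = -45, -15, 15, 45 mm, open at x = -120: floor 13 mm wide, 10 mm above the worktop, walls at 45 degrees. Flat lands at y = -60, -30, 0, 30, 60 mm, at least 7 mm wide, 15 mm above the worktop. Press on it with under 25 N.
- end_block: End plate of the pallet, fixed; origin and axes are the pallet's. It carries the bright steel datum rail (lugs in the grooves, top 31 mm above the worktop), clamped by two knurled screws: its face towards the grooves lies at x = 103 to 131 mm, set differently each time and not reported, so feel for it. Seat the blanks on it with a push of about 15 N (some 4 N is lost in friction; the rail must feel 5 to 25 N).
- keeper: Fixed bright metal bridge over all grooves, origin and axes the pallet's: x = 84 to 100 mm, underside 23 mm, top 34 mm (brass caps 39 mm) above the worktop. In each groove a sprung white pad under it (x = 92 mm) presses on a blank that slides below: lifting four pads takes 3 to 10 N of push, then it falls off. A blank lying on the lands does not pass below.
- blank_0: Square tool-steel blank, 10 x 10 x 90 mm, 55 to 90 g. Origin: its centre; x along it. Starts on the lands, turned 0.3 to 0.6 rad from the grooves, its middle near x = -30, y = -45 mm of the pallet. In a groove (either side face down) its centre is 15 mm above the worktop;  A tine that drags along one half of it turns it.
- blank_1: Square tool-steel blank, 10 x 10 x 90 mm, 55 to 90 g. Origin: its centre; x along it. Starts on the lands, turned 0.3 to 0.6 rad from the grooves, its middle near x = -30, y = -15 mm of the pallet. In a groove (either side face down) its centre is 15 mm above the worktop;  A tine that drags along one half of it turns it.
- blank_2: Square tool-steel blank, 10 x 10 x 90 mm, 55 to 90 g. Origin: its centre; x along it. Starts on the lands, turned 0.3 to 0.6 rad from the grooves, its middle near x = -30, y = 15 mm of the pallet. In a groove (either side face down) its centre is 15 mm above the worktop;  A tine that drags along one half of it turns it.
- blank_3: Square tool-steel blank, 10 x 10 x 90 mm, 55 to 90 g. Origin: its centre; x along it. Starts on the lands, turned 0.3 to 0.6 rad from the grooves, its middle near x = -30, y = 45 mm of the pallet. In a groove (either side face down) its centre is 15 mm above the worktop;  A tine that drags along one half of it turns it.
- comb: Rake: aluminium bar 12 x 156 x 12 mm (x, y, z) on five white acetal tines, 8 mm across, 20 mm long, tips tapered to 4.4 mm over 4 mm, at y = -60, -30, 0, 30, 60 mm; black grip on the bar, 16 mm thick (x), 46 mm wide (y), 32 to 78 mm above the tips. Origin: tip of the middle tine; z up. 130 to 210 g. Take the grip from above across its 16 mm, with 80 N or more. Same from both sides.
- stand: Fixed grey stand: base 70 x 176 x 5 mm (x, y, z), forked posts at y = -73.5 and +73.5 mm, post tops 31 mm above the worktop. The ends of the comb's bar lie in the forks (18 mm wide, prongs flared, 47 mm high). Origin: on the worktop under its middle. Comb in the stand: y along the stand's y (either way round), origin 11 mm above the stand's origin, upright.
- loupe: Bystander: small black loupe, 34 mm across, 30 mm high.
- ring_gauge: Bystander: steel ring, 52 mm across, 18 mm high.
- bearing: Bystander: ball bearing, 35 mm across, 11 mm high.
- gauge_block: Bystander: steel gauge block, 19 x 36 x 30 mm (x, y, z).

How it is judged (in metres and radians):
On the way, in this order (a step that is already met when the one before it is completed fails the run):
1. all four blanks lie flat in the grooves and parallel to them, before they are pushed home (angle between the x axis of each of blank_0, blank_1, blank_2, blank_3 and the x axis of pallet, either way round below 0.06 rad and z of each of blank_0, blank_1, blank_2, blank_3 in the frame of pallet below 0.0172 m), for 0.1 s.
2. all four blanks butt against the datum rail and are pressed on it together with at least 5 N in all (all of step 1 and x of each of blank_0, blank_1, blank_2, blank_3 in the frame of pallet above 0.056 m and contact force between each of blank_0, blank_1, blank_2, blank_3 and end_block above 0.3 N and contact force between end_block and anything else above 5 N), for 0.2 s.
At the end, for the whole second after the job is handed in: Each blank is flat in its own groove (centre under 17.2 mm high, parallel within 0.06 rad), pushed under the bridge (centre beyond pallet x = 56 mm) and touching the rail; the comb is in its stand (within 8 mm, square and upright within 0.08 rad); all at rest (all of step 1 and x of each of blank_0, blank_1, blank_2, blank_3 in the frame of pallet above 0.056 m and contact force between each of blank_0, blank_1, blank_2, blank_3 and end_block above 0.02 N and horizontal distance between comb and stand below 0.008 m and z of comb in the frame of stand below 0.014 m and angle between the y axis of comb and the y axis of stand, either way round below 0.08 rad and angle between comb's own z axis and vertical below 0.08 rad and linear speed of each of blank_0, blank_1, blank_2, blank_3, comb below 0.01 m/s).
It fails at once if more than 25 N on the datum rail (contact force between end_block and anything else above 25 N).
It fails at once if the comb presses on the pallet (bridge and rail included) with more than 25 N (contact force between comb and pallet above 25 N).
It fails at once if fingers or arm touch a blank (contact force between any of the arm, the fingers and blank_0 above 0.3 N or contact force between any of the arm, the fingers and blank_1 above 0.3 N or contact force between any of the arm, the fingers and blank_2 above 0.3 N or contact force between any of the arm, the fingers and blank_3 above 0.3 N).
It fails at once if a bystander is moved more than 15 mm (distance of any of loupe, ring_gauge, bearing, gauge_block from where it was at the start of the episode above 0.015 m).
It also fails if it takes over 69 s, if anything falls off the work surface, if the arm or the gripper's body presses on something with over 40 N, if the wrist force passes 120 N, or if a joint passes its speed limit or range.

ROBOT

A 7-joint arm with a two-finger parallel gripper is mounted at the origin on a cart in front of the work surface, level with it; the furniture and walls round the work are solid. World frame = base frame: x ahead of the robot, y to its left, z up, the work surface at z = 0. Lengths are in m, angles in degrees, forces in N, time in s.
With the tool pointing down it reaches from about 0.425 to 0.95 m from the base axis. Payload 16.7 kg.
Tool frame: the origin (TCP) lies at the very end of the fingers, on their centre line; the grasp point (between the pads) lies 19 mm behind it; x points along the fingers, y is the direction in which the jaws open and shut, and the axes are right-handed (so a half turn about x gives the same grasp; the last joint's range is limited). The gripper opens to 94 mm and grips with 3 to 60 N. Pads are 16 mm wide; open, the fingers measure 119 mm over their backs; the gripper's body (75 mm by 177 mm) begins 78 mm behind the grasp point.
Start: joints at [-84.139, 24.414, 4.234, 92.017, -1.954, 63.644, -3.845], TCP at [0.168, 0.654, 0.205] pointing down, gripper open.
Joint ranges: [-163.25, 163.25], [-28.42, 122.38], [-70.27, 78.77], [12.13, 141.07], [-58.53, 238.53], [9.26, 117.41], [-156.51, 156.51]. Speed limits (degrees/s): [108.29, 108.29, 136.94, 136.94, 172.46, 172.46, 172.46].

INTERFACE

Orientations are given as a 3x3 rotation matrix whose columns are the frame's x, y, z axes.
In Python, from rig import * gives the robot as it stands. The module is installed in compiled form; this text tells all that it offers. Calls block until the motion is done:
- move_ptp(position, orientation): joint-space move of the TCP to a pose.
- servo_line(position, orientation=None, vel=0.15): straight line of the TCP; orientation=None keeps the orientation; vel is the mean speed in m/s.
- move_j(angles): joint-space move.
- set_gripper(opening, newtons=None): opening from 0.0 (shut) to 1.0 (fully open); newtons is the grip in N (None keeps the last); returns when the fingers have stopped.
- hold(seconds).
- inverse_kinematics(position, orientation): joint angles nearest the present ones, or None.
- read_camera(name): name is "side" or "top" or "wrist"; returns a dict with "pixels" (400x640x3 uint8, blue, green, red), "mtx" (3x3 intrinsics, pixels), "world_from_camera" (4x4, takes a point from camera to world coordinates); the wrist camera has in their place "T_tool_cam" (4x4, takes a point from camera to tool coordinates, whose origin is the TCP and whose axes are the tool frame's). Camera axes: x right, y up, looking along -z (the intrinsics and any distortion apply to the point x, -y, -z); pixel columns grow to the right and rows downward; lengths in m; the calibration is good to about 2 mm. The wrist camera is an equidistant fisheye: a pixel r from the principal point sees the ray r / f radians off the axis. A picture is of the moment at which its call begins: read the wrist's pose just before it. There is no depth.
A pose or a line that the arm cannot do raises PlanningError and nothing moves.
- hand_in(): hands the job in, once; it reports no verdict.
Readings, each from a call of its own:
- get_time_s(): time.
- get_q(): joint angles.
- get_joint_velocities(): joint speeds.
- get_tau(): joint torques, N m.
- get_tcp_pos(): TCP position.
- get_ee_rot(): TCP orientation.
- get_ft_force(): force on the tool from outside, world axes, zero at the start.
- get_wrist_torque(): the same for the moment, N m.
- get_finger_gap(): opening from 0.0 (shut) to 1.0 (fully open).
Only numpy, scipy, OpenCV 4.12 (cv2) and the standard library are available. Lean on these libraries where they do the work, as an engineer would, in place of code of your own. Each camera call takes 0.05 s, during which the arm holds its last target. There are 200 camera calls.

## Working session

There is one attempt and no reset: what is moved stays moved. The work goes in short steps, each a Python script; the robot and the scene stay as the last script left them, time stands still between calls to the robot, and variables do not carry over. Pictures are saved under pics/ and viewed, about 8 in all and at most 12, crops included, and the job is handed in when it is done.

```bash
mkdir -p pics; python3 - <<'E'
from rig import *
import cv2,numpy as np
for n in("top","side"):
    c=read_camera(n); cv2.imwrite(f"pics/{n}0.png",c["pixels"]); print(n,c["mtx"],np.round(c["world_from_camera"],4).tolist(),[k for k in c])
c=read_camera("wrist"); print(c["mtx"],np.round(c["T_tool_cam"],4).tolist()); cv2.imwrite("pics/wrist0.png",c["pixels"])
print(get_tcp_pos(),get_ee_rot(),get_time_s(),get_ft_force())
E
```

```text
top [[480.31384039   0.         313.45279197]
 [  0.         480.31384039 195.84811643]
 [  0.           0.           1.        ]] [[0.0191, 0.9944, -0.1038, 0.4361], [-0.9997, 0.0174, -0.0169, -0.1555], [-0.015, 0.104, 0.9945, 1.0594], [0.0, 0.0, 0.0, 1.0]] ['pixels', 'mtx', 'world_from_camera']
side [[486.34521117   0.         316.23291553]
 [  0.         486.34521117 203.35311612]
 [  0.           0.           1.        ]] [[-0.9609, 0.1615, -0.2251, 0.3177], [-0.2769, -0.5818, 0.7647, 0.6244], [-0.0075, 0.7971, 0.6038, 0.6334], [0.0, 0.0, 0.0, 1.0]] ['pixels', 'mtx', 'world_from_camera']
[[309.70691629   0.         318.7730071 ]
 [  0.         309.70691629 197.38473762]
 [  0.           0.           1.        ]] [[0.0008, 0.2666, -0.9638, -0.1783], [1.0, 0.0006, 0.001, 0.0004], [0.0008, -0.9638, -0.2666, -0.0773], [0.0, 0.0, 0.0, 1.0]]
[0.16813798 0.65336998 0.2049557 ] [[-1.47645381e-04  2.49166715e-01  9.68460596e-01]
 [-9.77223063e-04  9.68460108e-01 -2.49166738e-01]
 [-9.99999512e-01 -9.83190348e-04  1.00502799e-04]] 0.15 [-0.03979714 -0.76576139 -0.98620056]
```

View pics/top0.png

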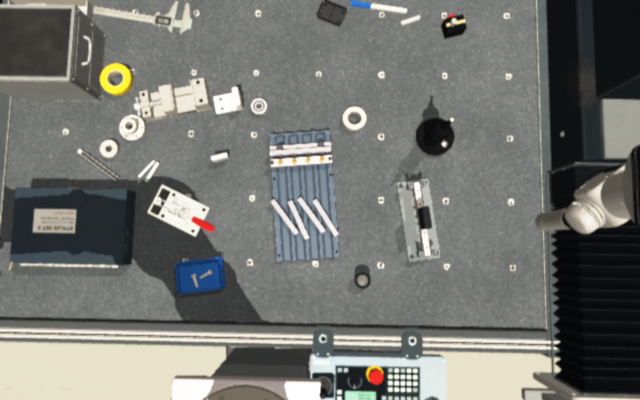

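View pics/side0.png

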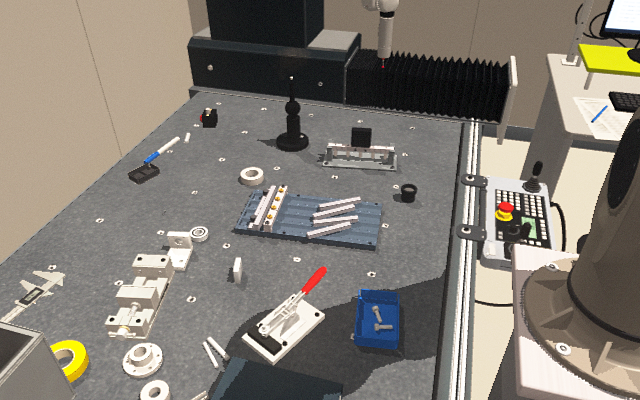

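```bash
cat > h.py <<'E'
from rig import *
import cv2,numpy as np
def ray(c,uv,T=None,fish=False):
    M=c["mtx"];uv=np.atleast_2d(np.array(uv,float))
    d=(uv-M[:2,2])/[M[0,0],M[1,1]]
    if fish:
        r=np.linalg.norm(d,axis=1,keepdims=True); d=d/np.maximum(r,1e-9)*np.sin(r); z=np.cos(r[:,0])
    else: z=np.ones(len(d))
    v=np.c_[d[:,0],-d[:,1],-z]
    T=c["world_from_camera"] if T is None else T
    return T[:3,3],v@T[:3,:3].T
def onplane(c,uv,z,T=None,fish=False):
    o,v=ray(c,uv,T,fish); return o+v*((z-o[2])/v[:,2:])
def tri(rays):
    A=0;b=0
    for o,v in rays:
        v=v/np.linalg.norm(v);P=np.eye(3)-np.outer(v,v);A=A+P;b=b+P@o
    return np.linalg.solve(A,b)
def wrist():
    T=np.eye(4);T[:3,:3]=get_ee_rot();T[:3,3]=get_tcp_pos()
    c=read_camera("wrist");return c,T@c["T_tool_cam"]
def project(c,P,T,fish=False):
    p=(np.linalg.inv(T)@np.append(P,1))[:3];p=p*[1,-1,-1]
    r=np.hypot(p[0],p[1]);k=(np.arctan2(r,p[2])/r if fish else 1/p[2])
    return c["mtx"][:2,2]+c["mtx"][0,0]*p[:2]*k
E
python3 - <<'E'
from h import *
im=cv2.imread("pics/top0.png")
cv2.imwrite("pics/crop.png",cv2.resize(im[120:295,255:445],None,fx=3,fy=3,interpolation=cv2.INTER_CUBIC))
c=read_camera("top");s=read_camera("side")
hsv=cv2.cvtColor(im,cv2.COLOR_BGR2HSV)
m=cv2.inRange(hsv,(95,50,40),(125,255,200));m[:,:255]=0;m[:,350:]=0;m[:110]=0;m[280:]=0
pts=cv2.findNonZero(cv2.morphologyEx(m,cv2.MORPH_CLOSE,np.ones((9,9))))
r=cv2.minAreaRect(pts);print(r);b=cv2.boxPoints(r)
print(onplane(c,b,0.015).round(4))
# named top/side pixels
for n,t,sd in [("grip",(424,217),(361,137)),("black tip",(431,98),(291,78)),("loupe",(363,280),(409,191)),("handle",(None),None)]:
    if t: 
        o,v=ray(c,t);o2,v2=ray(s,sd);print(n,tri([(o,v[0]),(o2,v2[0])]).round(4))
E
```

```text
((303.4247741699219, 195.37168884277344), (124.1244888305664, 51.751792907714844), 86.18592071533203)
[[ 0.6789 -0.0465  0.015 ]
 [ 0.6884 -0.1609  0.015 ]
 [ 0.4163 -0.1832  0.015 ]
 [ 0.4068 -0.0719  0.015 ]]
grip [ 0.4992 -0.3672  0.068 ]
black tip [ 0.6854 -0.3557  0.2036]
loupe [ 0.3659 -0.247   0.0209]
```

View pics/crop.png

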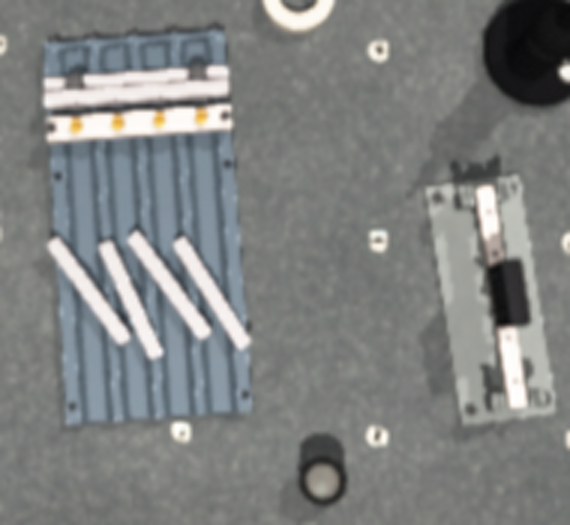

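```bash
python3 - <<'E'
from h import *
import pickle
R=np.array([[0,0,1],[0,1,0],[-1,0,0]],float)
poses=[[.50,-.10,.26],[.46,-.26,.20],[.48,-.367,.20]]
print([inverse_kinematics(p,R) for p in poses])
out=[]
for i,p in enumerate(poses):
    move_ptp(p,R);hold(.3); c,T=wrist(); out.append((c,T)); cv2.imwrite(f"pics/w{i}.png",c["pixels"]);print(get_time_s(),get_tcp_pos())
pickle.dump(out,open("w.pkl","wb"));print(get_q(),get_ft_force())
a=np.vstack([cv2.imread("pics/w0.png"),cv2.imread("pics/w2.png")]);cv2.imwrite("pics/pair.png",cv2.resize(a,(480,600),interpolation=cv2.INTER_AREA))
E
```

```text
[array([-51.64937387,   9.08332614,  63.17038253, 111.47947215,
        -8.96697065,  64.66686705, 105.09127953]), array([ 28.10826024,  11.33009116,  -6.39653867, 110.74267406,
         1.47885427,  58.00453836, 111.05167709]), array([ 36.43785364,  18.34671231,  -6.3929111 , 101.3620976 ,
         2.30972321,  60.41769748, 119.22669306])]
3.5 [ 0.50004627 -0.09989537  0.26000885]
4.5833 [ 0.4604933  -0.2592818   0.20018343]
5.4833 [ 0.48040653 -0.36613767  0.20016854]
[-10.557268    27.03408688  56.69290814 104.00703521 -25.33030281
  62.75819894 145.32614789] [-0.57769921  0.00185092 -0.7516848 ]
```

View pics/w0.png

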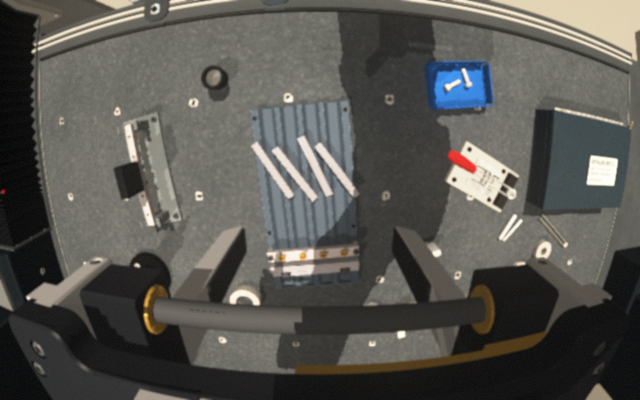

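View pics/w1.png

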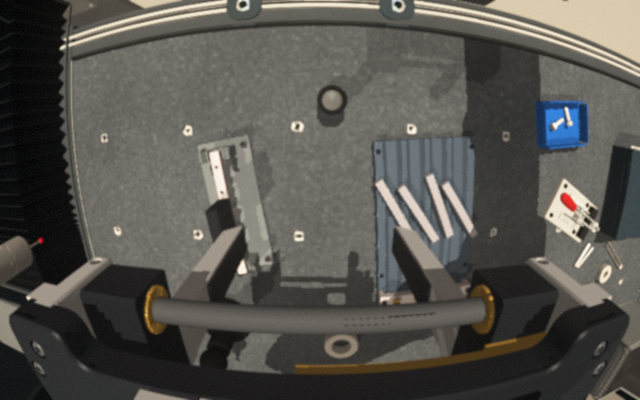

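```bash
cat > m.py <<'E'
from h import *
import pickle
W=pickle.load(open("w.pkl","rb"))
top=read_camera("top");cams=[(W[0][0],W[0][1],True,"w0"),(W[1][0],W[1][1],True,"w1"),(top,top["world_from_camera"],False,"top")]
P0=np.array([.545,-.115])
for c,T,f,n in cams:
    hsv=cv2.cvtColor(c["pixels"],cv2.COLOR_BGR2HSV)
    m=cv2.inRange(hsv,(95,40,30),(125,255,220))
    g=np.zeros_like(m)
    poly=np.array([project(c,[P0[0]+a,P0[1]+b,.01],T,f) for a,b in [(-.16,-.1),(.0,-.1),(.0,.1),(-.16,.1)]]).astype(int)
    cv2.fillPoly(g,[poly],255);m&=g
    w=cv2.inRange(hsv,(0,0,170),(180,60,255))&g
    m=cv2.morphologyEx(m|w,cv2.MORPH_OPEN,np.ones((3,3)))
    k,l,st,_=cv2.connectedComponentsWithStats(m);b=1+np.argmax(st[1:,4])
    cn=max(cv2.findContours((l==b).astype(np.uint8),0,cv2.CHAIN_APPROX_NONE)[0],key=len)[:,0]
    p=onplane(c,cn,.015,T,f)[:,:2]; 
    # local coords by rough angle, iterate
    a=np.radians(5);q=None
    for it in range(3):
        ex=np.array([np.cos(a),np.sin(a)]);ey=np.array([-ex[1],ex[0]])
        u=(p-P0)@ex;v=(p-P0)@ey
        s=(u>u.min()+.015)&(u<u.max()-.02)
        L=s&(v>np.percentile(v[s],98)-.006);R=s&(v<np.percentile(v[s],2)+.006)
        fl=np.polyfit(u[L],v[L],1);fr=np.polyfit(u[R],v[R],1)
        a+=np.arctan((fl[0]+fr[0])/2)
    nr=np.median(u[(u<np.percentile(u,2)+.006)&(abs(v-(fl[1]+fr[1])/2)<.05)])
    o=P0+ex*(nr+.120)+ey*((fl[1]+fr[1])/2)
    print(n,"yaw",np.degrees(a).round(2),np.degrees(fl[0]-fr[0]).round(2),"width",(fl[1]-fr[1]).round(4),"origin",o.round(4))
    # bright bar in the stand region
    w=cv2.inRange(hsv,(0,0,165),(180,60,255))
    g=np.zeros_like(m);S=np.array([.495,-.367])
    poly=np.array([project(c,[S[0]+a_,S[1]+b_,.04],T,f) for a_,b_ in [(-.1,-.045),(.1,-.045),(.1,.045),(-.1,.045)]]).astype(int)
    cv2.fillPoly(g,[poly],255);w&=g
    k,l,st,ce=cv2.connectedComponentsWithStats(w)
    for j in range(1,k):
        if st[j,4]>40:
            ys,xs=np.nonzero(l==j);r=cv2.minAreaRect(np.c_[xs,ys].astype(np.float32));bp=cv2.boxPoints(r)
            print("  bar",st[j,4],ce[j].round(1),"box@.043",onplane(c,bp,.043,T,f)[:,:2].round(4).tolist())
    bl=cv2.inRange(hsv,(0,0,0),(180,255,45))&g
    k,l,st,ce=cv2.connectedComponentsWithStats(bl)
    for j in range(1,k):
        if st[j,4]>40: print("  blk",st[j,:],ce[j].round(1),onplane(c,ce[j],.089,T,f).round(4))
E
python3 m.py; python3 -c "
import cv2
a=cv2.imread('pics/w0.png')[90:250,95:255];b=cv2.imread('pics/w1.png')[110:290,170:300]
c=cv2.imread('pics/w2.png')[80:300]
cv2.imwrite('pics/v.png',cv2.hconcat([cv2.resize(a,(440,440),interpolation=2),cv2.resize(b,(318,440),interpolation=2)]))"
```

```text
w0 yaw 25.79 -1.34 width 0.0089 origin [ 0.5632 -0.0722]
  bar 49 [116.9 111.3] box@.043 [[0.3939, -0.4012], [0.3953, -0.3895], [0.4071, -0.3901], [0.4058, -0.4019]]
  bar 310 [130.2 141.2] box@.043 [[0.4162, -0.3843], [0.4169, -0.3645], [0.4765, -0.364], [0.4769, -0.3841]]
  bar 210 [147. 212.] box@.043 [[0.5346, -0.3691], [0.5313, -0.3548], [0.5745, -0.348], [0.5784, -0.3626]]
  blk [117 163  26  34 556] [130.6 178.4] [[ 0.4932 -0.3475  0.089 ]]
w1 yaw 37.3 0.08 width 0.0094 origin [ 0.5671 -0.0841]
  bar 45 [189.  131.3] box@.043 [[0.394, -0.411], [0.3945, -0.4033], [0.4025, -0.4038], [0.4021, -0.4115]]
  bar 52 [247.2 154.1] box@.043 [[0.4181, -0.3423], [0.4175, -0.3372], [0.434, -0.3354], [0.4346, -0.3406]]
  bar 770 [215.  177.3] box@.043 [[0.4235, -0.3952], [0.4201, -0.3724], [0.478, -0.3643], [0.4826, -0.3876]]
  bar 137 [261.5 223.3] box@.043 [[0.4864, -0.3324], [0.4851, -0.3267], [0.527, -0.3204], [0.5284, -0.3263]]
  bar 41 [199.8 234.5] box@.043 [[0.518, -0.4088], [0.517, -0.4023], [0.5293, -0.4024], [0.5303, -0.409]]
  bar 94 [241.9 267.8] box@.043 [[0.5569, -0.3603], [0.5564, -0.3487], [0.575, -0.3505], [0.5755, -0.3624]]
  blk [209 200  26  30 409] [223.5 213.8] [[ 0.4809 -0.356   0.089 ]]
  blk [210 231  36  54 778] [230.2 262.2] [[ 0.536  -0.3545  0.089 ]]
top yaw 4.93 -0.7 width 0.129 origin [ 0.5313 -0.1169]
  bar 252 [421.9 189.8] box@.043 [[0.5771, -0.3411], [0.5844, -0.3803], [0.5357, -0.3881], [0.5284, -0.349]]
  bar 120 [403.2 191.9] box@.043 [[0.5759, -0.3176], [0.5787, -0.343], [0.5264, -0.3476], [0.5236, -0.3223]]
  bar 50 [438.9 265.4] box@.043 [[0.4117, -0.3908], [0.4121, -0.4095], [0.3955, -0.4094], [0.3951, -0.3907]]
```

View pics/v.png

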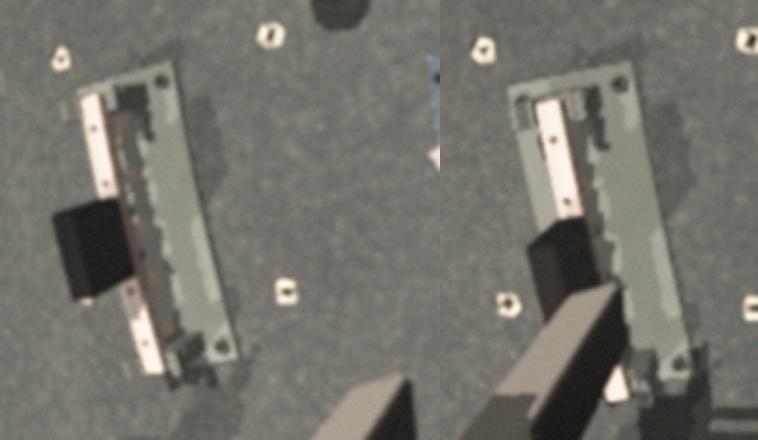

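```bash
python3 - <<'E'
from h import *
import pickle
W=pickle.load(open("w.pkl","rb"));top=read_camera("top");side=read_camera("side")
def t(px): 
    rs=[]
    for (c,T,f),uv in px:
        o,v=ray(c,uv,T,f);rs.append((o,v[0]))
    return tri(rs)
A=(W[0][0],W[0][1],True);B=(W[1][0],W[1][1],True);C=(top,top["world_from_camera"],False);S=(side,side["world_from_camera"],False)
tp=lambda x,y:(255+x/3-.33,120+y/3-.33)
n=[(A,(127.7,124.5)),(B,(214.2,150.9)),(C,tp(517,407))]
f=[(A,(150.6,226.0)),(B,(242.4,273.5)),(C,tp(486,187))]
for e in(n,f):
    print("bar end tri AB",t(e[:2]).round(4),"all",t(e).round(4),[onplane(c,uv,.043,T,fi)[0,:2].round(4).tolist() for (c,T,fi),uv in e])
# pallet
P0=np.array([.5313,-.1169]);
hsv=cv2.cvtColor(W[0][0]["pixels"],cv2.COLOR_BGR2HSV)
print([hsv[y,x].tolist() for x,y in[(270,130),(285,220),(330,120),(230,150),(400,150),(300,85)]])
print([[np.round(project(c,[P0[0]+a*np.cos(.086)-b*np.sin(.086),P0[1]+a*np.sin(.086)+b*np.cos(.086),.015],T,fi)).tolist() for a,b in[(-.12,.067),(-.12,-.067),(.05,.067),(.05,-.067)]] for c,T,fi in (A,B,C)])
a=W[0][0]["pixels"][90:260,235:375];cv2.imwrite("pics/p.png",cv2.resize(a,None,fx=3.5,fy=3.5,interpolation=2))
E
```

```text
bar end tri AB [ 0.4223 -0.3782  0.0404] all [ 0.4219 -0.3787  0.0398] [[0.4225, -0.3764], [0.4219, -0.3772], [0.4211, -0.3783]]
bar end tri AB [ 0.5769 -0.3558  0.0423] all [ 0.5765 -0.3563  0.0423] [[0.577, -0.3556], [0.5759, -0.3553], [0.5756, -0.3573]]
[[98, 29, 143], [100, 28, 109], [101, 25, 145], [18, 21, 120], [0, 9, 58], [21, 26, 127]]
[[[348.0, 102.0], [250.0, 111.0], [356.0, 221.0], [265.0, 228.0]], [[475.0, 139.0], [374.0, 143.0], [468.0, 259.0], [378.0, 271.0]], [[276.0, 259.0], [338.0, 255.0], [272.0, 181.0], [333.0, 177.0]]]
```

View pics/p.png

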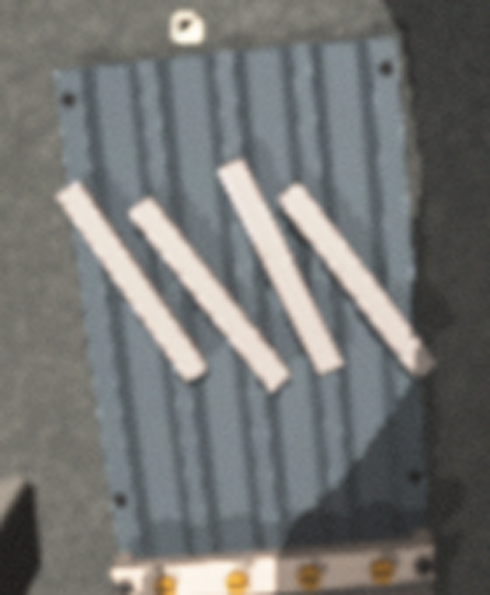

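```bash
sed -i 's/(95,40,30),(125,255,220)/((95,40,30) if n=="top" else (92,18,40)),(125,255,220)/; s/(-.16,-.1),(.0,-.1),(.0,.1),(-.16,.1)/(-.15,-.12),(.04,-.1),(.04,.1),(-.15,.08)/; s/P0=np.array.*/P0=np.array([.5313,-.1169])/' m.py; python3 m.py | grep -E "yaw"
python3 - <<'E'
from h import *
import pickle
W=pickle.load(open("w.pkl","rb"));top=read_camera("top")
pw=lambda x,y:(235+(x+.5)/3.5-.5,90+(y+.5)/3.5-.5)
tp=lambda x,y:(255+x/3-.33,120+y/3-.33)
def rep(c,T,f,conv,holes,caps):
    h=onplane(c,[conv(*p) for p in holes],.015,T,f)[:,:2];k=onplane(c,[conv(*p) for p in caps],.039,T,f)[:,:2]
    a=(h[0]+h[1])/2;b=(h[2]+h[3])/2;d=b-a
    print("holes mid",a.round(4),b.round(4),"yaw",np.degrees(np.arctan2(d[1],d[0])).round(2),"caps",k.mean(0).round(4),"spacing",np.linalg.norm(k[-1]-k[0]).round(4),"yaw",np.degrees(np.arctan2(*(k[-1]-k[0])[::-1])).round(2), "cap origin", end=" ")
    yaw=np.arctan2(d[1],d[0]);print((k.mean(0)-.092*np.array([np.cos(yaw),np.sin(yaw)])).round(4), h.round(4).tolist())
rep(W[0][0],W[0][1],True,pw,[(68,99),(386,67),(120,499),(415,477)],[(163,585),(237,580),(310,575),(383,570)])
rep(top,top["world_from_camera"],False,tp,[(72,406),(244,394),(58,175),(228,162)],[(76,124),(117,122),(158,118),(201,116)])
E
```

```text
w0 yaw 4.54 -0.54 width 0.1294 origin [ 0.5305 -0.1172]
w1 yaw 7.6 -4.22 width 0.1248 origin [ 0.5288 -0.114 ]
top yaw 4.89 -0.61 width 0.1293 origin [ 0.5317 -0.117 ]
holes mid [ 0.4211 -0.1265] [ 0.5882 -0.1117] yaw 5.08 caps [ 0.6181 -0.1087] spacing 0.0904 yaw 94.5 cap origin [ 0.5264 -0.1169] [[0.4267, -0.1886], [0.4155, -0.0645], [0.5933, -0.1739], [0.5832, -0.0495]]
holes mid [ 0.4207 -0.1269] [ 0.5888 -0.1125] yaw 4.9 caps [ 0.6204 -0.1092] spacing 0.09 yaw -85.35 cap origin [ 0.5288 -0.117 ] [[0.4152, -0.0651], [0.4262, -0.1888], [0.583, -0.0503], [0.5947, -0.1747]]
```

```bash
cat >> h.py <<'E'
def Rz(zdeg):
    a=np.radians(zdeg);z=np.array([np.cos(a),np.sin(a),0]);x=np.array([0,0,-1.]);return np.c_[x,np.cross(z,x),z]
PO=np.array([.5295,-.1170]);PY=4.9
def pal(x,y,z,yaw=0):   # TCP pose for comb origin at pallet (x,y,z)
    a=np.radians(PY);ex=np.array([np.cos(a),np.sin(a)]);ey=np.array([-ex[1],ex[0]])
    return np.r_[PO+ex*x+ey*y,z+OFF]
OFF=.038
CO=np.array([.4993,-.3667]);CY=7.93
E
python3 - <<'E'
from h import *
for g in (CY,CY+180):
    for p in ([*CO,.15],[*CO,.049]): print("grasp",g,np.round(inverse_kinematics(p,Rz(g)),0))
for g in (PY+90,PY-90):
    for p in (pal(-.03,0,.1),pal(-.11,0,.012),pal(.04,0,.012)):
        q=inverse_kinematics(p,Rz(g));print("pal",g,None if q is None else np.round(q,0))
E
```

```text
grasp 7.93 [ -7.  31.  51. 105. -28.  58. 154.]
grasp 7.93 [  3.  34.  36. 108. -27.  47. 152.]
grasp 187.93 [-15.  41.  69. 105. -43.  65. -13.]
grasp 187.93 [-14.  53.  69. 109. -57.  62.  -3.]
pal 94.9 [ -47.   30.   70.  119.  -34.   56. -133.]
pal 94.9 [ -45.   35.   70.  132.  -48.   46. -117.]
pal 94.9 [ 49.  40. -59. 109.  41.  56. 155.]
pal -85.1 [-50.  38.  79. 119. -43.  61.  56.]
pal -85.1 [-46.  37.  72. 132. -51.  48.  66.]
pal -85.1 [-41.  48.  67. 114. -54.  58.  59.]
```

```bash
python3 - <<'E'
from h import *
move_j([36.4,18.3,-6.4,101.4,2.3,60.4,-61])
print(get_tcp_pos(),get_time_s())
qs=[inverse_kinematics(p,R) for p,R in [([*CO,.13],Rz(CY+180)),([*CO,.049],Rz(CY+180)),(pal(-.03,0,.08),Rz(PY+90)),(pal(-.11,0,.012),Rz(PY+90)),(pal(.04,0,.012),Rz(PY+90))]]
print([None if q is None else np.round(q).tolist() for q in qs])
move_ptp([*CO,.13],Rz(CY+180)); hold(.2)
c,T=wrist();cv2.imwrite("pics/g.png",c["pixels"]);print(get_time_s(),get_ft_force())
E
```

```text
[ 0.48009881 -0.36645619  0.20011625] 8.875
[[36.0, 24.0, -8.0, 103.0, 4.0, 53.0, -55.0], [36.0, 29.0, -7.0, 106.0, 5.0, 45.0, -56.0], [-40.0, 25.0, 59.0, 120.0, -28.0, 50.0, -140.0], [-39.0, 27.0, 59.0, 131.0, -37.0, 40.0, -129.0], [-37.0, 41.0, 58.0, 114.0, -45.0, 52.0, -129.0]]
9.5167 [-0.35800616  0.82833528  0.19257734]
```

View pics/g.png

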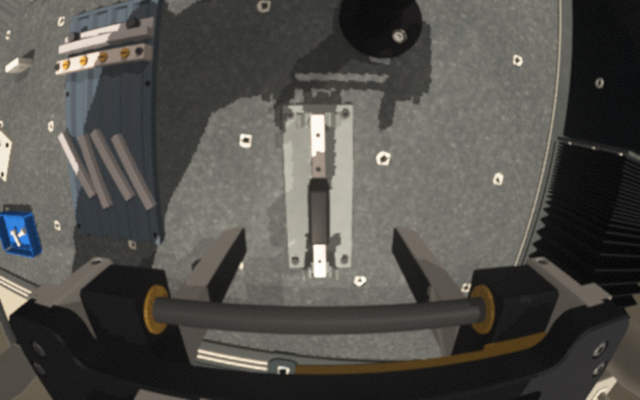

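```bash
python3 - <<'E'
from h import *
servo_line([*CO,.049],vel=.12); print(get_ft_force())
try: set_gripper(0,80)
except Exception as e: print(e); set_gripper(0,60)
print("gap",get_finger_gap(),get_tcp_pos(),get_ft_force(),get_time_s())
servo_line([*CO,.14],vel=.12); hold(.2); print("gap",get_finger_gap(),get_ft_force())
move_j([12,11,-6,111,1.5,58,10]); print(get_tcp_pos(),get_ee_rot()[:,2])
for p in (pal(-.03,0,.05),pal(-.11,0,.012),pal(.04,0,.012),pal(-.11,.015,.012)):
    q=inverse_kinematics(p,Rz(PY-90));print(None if q is None else np.round(q).tolist())
hold(.1);c,T=wrist();cv2.imwrite("pics/l.png",c["pixels"]);print(get_time_s(),get_ft_force(),get_wrist_torque(),get_finger_gap())
E
```

```text
[-0.21582488 -0.17116137  0.75787558]
gap 0.16456115856255416 [ 0.49933257 -0.36675696  0.04902237] [-0.28563106  0.3091674  -0.70677334] 11.5167
gap 0.16821737936499667 [ 0.47398917 -0.33731964 -1.9016871 ]
[ 0.51104874 -0.12643447  0.2009278 ] [ 0.07887503 -0.99688098  0.00265508]
[12.0, 18.0, -6.0, 118.0, 3.0, 44.0, 9.0]
[13.0, 16.0, -6.0, 129.0, 3.0, 36.0, 11.0]
[10.0, 26.0, -6.0, 111.0, 4.0, 43.0, 6.0]
[12.0, 15.0, -6.0, 129.0, 3.0, 35.0, 8.0]
13.8667 [ 0.36679945 -0.33453957 -2.5419248 ] [-0.12614012  0.06714581 -0.00552641] 0.17051981657617837
```

View pics/l.png

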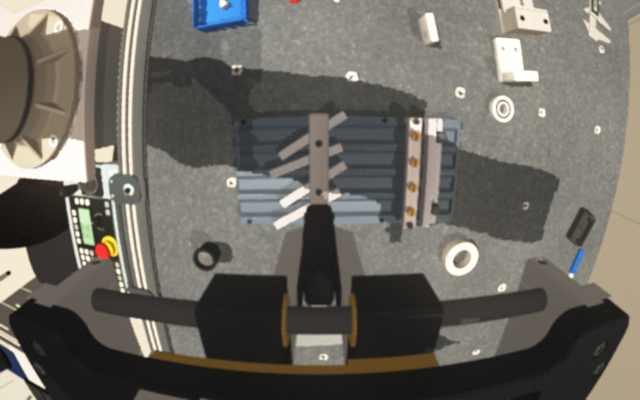

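```bash
python3 - <<'E'
from h import *
import pickle
W=pickle.load(open("w.pkl","rb"));c,T,_=W[0][0],W[0][1],0
pw=lambda x,y:(235+(x+.5)/3.5-.5,90+(y+.5)/3.5-.5)
M=np.array([[np.cos(np.radians(PY)),np.sin(np.radians(PY))],[-np.sin(np.radians(PY)),np.cos(np.radians(PY))]])
for a,b in [((68,190),(192,375)),((143,207),(275,383)),((232,167),(327,366)),((291,193),(416,362))]:
    P=(onplane(c,[pw(*a),pw(*b)],.025,T,True)[:,:2]-PO)@M.T
    d=P[1]-P[0];print("mid",P.mean(0).round(4),"ang",np.arctan2(d[1],d[0]).round(3),"len",np.linalg.norm(d).round(4))
im=cv2.imread("pics/l.png");Tt=np.eye(4);Tt[:3,:3]=get_ee_rot();Tt[:3,3]=get_tcp_pos();Tt=Tt@read_camera("wrist")["T_tool_cam"]
g=cv2.cvtColor(im,cv2.COLOR_BGR2GRAY);print(g[104:126,318].tolist())
R=get_ee_rot();t=get_tcp_pos()
for row in(112,113,114,115):
    P=onplane(c,(318.5,row),t[2]-.038+.032,Tt,True)[0];print(row,((P-t)@R).round(4))
E
```

```text
mid [-0.0344 -0.0442] ang 0.478 len 0.0878
mid [-0.0265 -0.0137] ang 0.537 len 0.0866
mid [-0.0351  0.0147] ang 0.351 len 0.0865
mid [-0.0284  0.0431] ang 0.552 len 0.0829
[76, 77, 77, 76, 76, 69, 64, 59, 70, 93, 109, 122, 129, 129, 129, 129, 130, 128, 127, 131, 128, 130]
112 [ 0.0058  0.0002 -0.0787]
113 [ 0.0058  0.0002 -0.0781]
114 [ 0.0058  0.0002 -0.0775]
115 [ 0.0058  0.0002 -0.0769]
```

```bash
cat >> h.py <<'E'
RP=Rz(PY-90)
def go(x,y,z,vel=.05,R=None): servo_line(pal(x,y,z),RP if R is None else R,vel=vel)
def lf(F0):
    a=np.radians(PY);f=np.array(get_ft_force())-F0
    return np.array([f[0]*np.cos(a)+f[1]*np.sin(a),-f[0]*np.sin(a)+f[1]*np.cos(a),f[2]])
E
python3 - <<'E'
from h import *
move_ptp(pal(-.0297,0,.05),RP);go(-.0297,0,.030,.1);hold(.2)
F0=np.mean([get_ft_force() for _ in range(3)],0);print(get_time_s(),F0,get_tcp_pos()-pal(-.0297,0,.03))
go(-.0297,0,.021,.04);hold(.1);print(lf(F0))
z=.021
if abs(lf(F0)[2])<3:
    go(-.0297,0,.018,.03);z=.018;hold(.1);print(lf(F0))
    while z>.0135:
        z-=.0005;go(-.0297,0,z,.03);hold(.05);f=lf(F0)
        if f[2]>2: break
    print("touch z",z,f,get_tcp_pos()[2]-OFF)
    go(-.0297,0,z+.0012,.03);hold(.1);print(lf(F0),get_time_s())
E
```

```text
15.0 [-0.65714669  0.50659055 -1.65420557] [ 5.53965834e-04 -7.92943209e-05  8.66599869e-04]
[ 0.78525996 -0.0123507   0.4318544 ]
[ 0.16491155 -0.97127425 -0.47357552]
touch z 0.014499999999999996 [-2.02352783  1.45406071 10.14492591] 0.014863257908737153
[ 0.3307555  -0.66213373  0.09829567] 18.275
```

```bash
python3 - <<'E'
from h import *
F0=np.array(get_ft_force());z=.0157
for x in(-.015,0,.015,.028):
    go(x,0,z,.05);print(x,lf(F0).round(1))
for x in(0,-.03,-.06,-.09):
    go(x,0,z,.06);print(x,lf(F0).round(1))
t=read_camera("top");s=read_camera("side");cv2.imwrite("pics/t1.png",t["pixels"])
a=cv2.resize(t["pixels"][120:275,255:350],None,fx=3.5,fy=3.5,interpolation=2);b=cv2.resize(s["pixels"][170:260,225:395],None,fx=2.6,fy=2.6,interpolation=2)
h=np.zeros((600,800,3),np.uint8);h[:a.shape[0],:a.shape[1]]=a;h[:b.shape[0],340:340+b.shape[1]]=b
c,T=wrist();w=cv2.resize(c["pixels"][60:260,150:500],None,fx=1.3,fy=1.3);h[290:290+w.shape[0],340:340+w.shape[1]]=w
cv2.imwrite("pics/after.png",h);print(get_time_s(),get_finger_gap())
E
```

```text
-0.015 [-0.9 -0.1 -0.3]
0 [ 0.1 -1.2 -0.7]
0.015 [-0.   0.5 -0.3]
0.028 [ 0.5 -0.3 -0.3]
0 [0.5 0.1 0.1]
-0.03 [ 0.8 -0.5 -0.7]
-0.06 [ 0.   1.5 -0.2]
-0.09 [ 1.4  0.6 -0.9]
22.7417 0.16409284744882371
```

View pics/after.png

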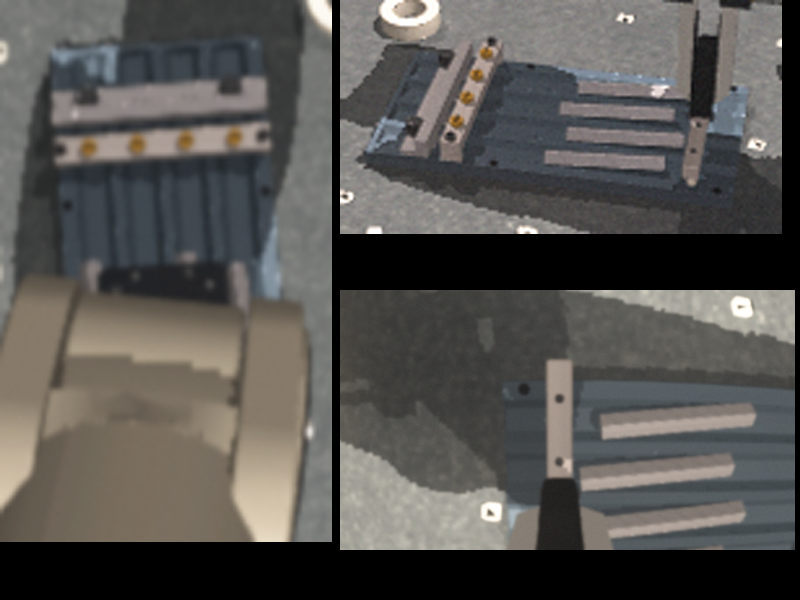

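```bash
python3 - <<'E'
from h import *
import pickle
im=cv2.imread("pics/l.png");c=read_camera("wrist")
z=np.array([.07887503,-.99688098,.00265508]);x=np.array([0,0,-1.]);x-=z*(x@z);x/=np.linalg.norm(x);T=np.eye(4);T[:3,:3]=np.c_[x,np.cross(z,x),z];T[:3,3]=[.51104874,-.12643447,.2009278];T=T@c["T_tool_cam"]
a=np.radians(PY);M=np.array([[np.cos(a),np.sin(a)],[-np.sin(a),np.cos(a)]])
g=cv2.cvtColor(im,cv2.COLOR_BGR2GRAY);print(g[150:156,398:446].mean(0).astype(int).tolist())
for col in(405,421,426,437):
    for zz in(.034,.031): print(col,zz,((onplane(c,(col,153),zz,T,True)[0,:2]-PO)@M.T).round(4))
go(-.09,0,.05,.15);go(-.10,.015,.05,.12);hold(.15)
w,Tw=wrist();s=read_camera("side");pickle.dump((w,Tw,s),open("b.pkl","wb"))
for n,cc,TT,f in(("w",w,Tw,True),("s",s,s["world_from_camera"],False)):
    g=cv2.cvtColor(cc["pixels"],cv2.COLOR_BGR2GRAY);hs=cv2.cvtColor(cc["pixels"],cv2.COLOR_BGR2HSV)
    roi=np.zeros_like(g);cor=[(-.085,-.064),(.06,-.064),(.06,.064),(-.085,.064)]
    poly=np.array([project(cc,[*(PO+np.array(q)@M),.018],TT,f) for q in cor]).astype(int);cv2.fillPoly(roi,[poly],255)
    m=((hs[...,0].astype(int)<40)|(hs[...,0]>140)|(g>150)).astype(np.uint8)*255&roi
    m=cv2.morphologyEx(m,cv2.MORPH_OPEN,np.ones((2,2)))
    k,l,st,ce=cv2.connectedComponentsWithStats(m)
    for j in range(1,k):
        if st[j,4]>80:
            ys,xs=np.nonzero(l==j);P=(onplane(cc,np.c_[xs,ys],.02,TT,f)[:,:2]-PO)@M.T
            vx,vy,x0,y0=cv2.fitLine(P.astype(np.float32),cv2.DIST_L2,0,.001,.001)[:,0]
            print(n,st[j,4],"x",P[:,0].min().round(4),P[:,0].max().round(4),"y",P[:,1].mean().round(4),"ang",np.arctan(vy/vx).round(3))
print(get_time_s())
E
```

```text
[55, 55, 55, 55, 56, 55, 62, 72, 88, 114, 148, 174, 181, 178, 174, 173, 175, 177, 179, 177, 174, 163, 133, 85, 62, 68, 77, 80, 86, 106, 136, 152, 155, 155, 156, 158, 157, 158, 161, 162, 164, 162, 144, 114, 86, 77, 78, 77]
405 0.034 [0.0803 0.026 ]
405 0.031 [0.0811 0.0257]
421 0.034 [0.0999 0.0265]
421 0.031 [0.1009 0.0261]
426 0.034 [0.1062 0.0266]
426 0.031 [0.1072 0.0262]
437 0.034 [0.1202 0.027 ]
437 0.031 [0.1214 0.0266]
w 1765 x -0.0671 0.0246 y 0.0461 ang 0.1
w 1719 x -0.0779 0.0133 y 0.0165 ang 0.096
w 4683 x -0.0852 0.0256 y -0.0318 ang 0.149
s 224 x -0.0775 0.011 y -0.0395 ang 0.102
s 223 x -0.0689 0.0199 y -0.0094 ang 0.11
s 243 x -0.0808 0.0094 y 0.0205 ang 0.095
s 246 x -0.0696 0.0193 y 0.0502 ang 0.1
23.7167
```

```bash
cat > meas.py <<'E'
from h import *
a=np.radians(PY);M=np.array([[np.cos(a),np.sin(a)],[-np.sin(a),np.cos(a)]])
def meas(z=.02):
    w,Tw=wrist();s=read_camera("side")
    for n,cc,TT,f in(("w",w,Tw,True),("s",s,s["world_from_camera"],False)):
        g=cv2.cvtColor(cc["pixels"],cv2.COLOR_BGR2GRAY);hs=cv2.cvtColor(cc["pixels"],cv2.COLOR_BGR2HSV)
        roi=np.zeros_like(g);cor=[(-.085,-.064),(.06,-.064),(.06,.064),(-.085,.064)]
        poly=np.array([project(cc,[*(PO+np.array(q)@M),.018],TT,f) for q in cor]).astype(int);cv2.fillPoly(roi,[poly],255)
        m=((hs[...,0].astype(int)<40)|(hs[...,0]>140)|(g>150)).astype(np.uint8)*255&roi
        k,l,st,ce=cv2.connectedComponentsWithStats(cv2.morphologyEx(m,cv2.MORPH_OPEN,np.ones((2,2))))
        for j in range(1,k):
            if st[j,4]>80:
                ys,xs=np.nonzero(l==j);P=(onplane(cc,np.c_[xs,ys],z,TT,f)[:,:2]-PO)@M.T
                vx,vy,x0,y0=cv2.fitLine(P.astype(np.float32),cv2.DIST_L2,0,.001,.001)[:,0]
                print(n,st[j,4],"x",P[:,0].min().round(4),P[:,0].max().round(4),"y",P[:,1].mean().round(4),"ang",np.arctan(vy/vx).round(3))
    return w,s
E
python3 - <<'E'
from meas import *
z=.0157
go(-.025,0,.05,.2);F0=np.array(get_ft_force());go(-.025,0,.022,.1);go(-.025,0,z,.05)
for x,y in[(-.012,-.0055),(.006,-.0055),(-.012,-.0055),(-.035,0),(-.045,.0055),(-.066,.0055),(-.045,.0055),(-.03,0)]:
    go(x,y,z,.06);print(x,y,lf(F0).round(1))
go(-.03,0,.05,.15);go(-.10,.015,.05,.15);hold(.1)
w,s=meas();print(get_time_s())
h=cv2.hconcat([cv2.resize(w["pixels"][100:300,200:480],(532,380),interpolation=2),cv2.resize(s["pixels"][180:260,270:395],(266,170),interpolation=2,dst=None) if 0 else np.zeros((380,1,3),np.uint8)])
b=cv2.resize(s["pixels"][185:255,230:395],None,fx=3.2,fy=3,interpolation=2);H=np.zeros((600,540,3),np.uint8);H[:380,:533]=h;H[385:385+b.shape[0],:b.shape[1]]=b[:, :540]
cv2.imwrite("pics/after2.png",H)
E
```

```text
-0.012 -0.0055 [ 0.2 -1.7  0.4]
0.006 -0.0055 [-0.1 -1.1  1.1]
-0.012 -0.0055 [ 0.  -1.  -0.4]
-0.035 0 [-0.  -2.1  0.6]
-0.045 0.0055 [ 0.  -1.2  1. ]
-0.066 0.0055 [ 0.2 -0.6  0.7]
-0.045 0.0055 [ 0.1 -1.5  0.6]
-0.03 0 [ 0.5 -0.8 -0. ]
w 1503 x -0.0668 0.0247 y 0.0453 ang 0.0
w 1548 x -0.0776 0.0139 y 0.0158 ang -0.025
w 4745 x -0.0852 0.0256 y -0.0329 ang 0.05
w 117 x 0.0119 0.0384 y -0.0595 ang -0.03
s 291 x -0.0768 0.0124 y -0.0389 ang -0.022
s 288 x -0.0686 0.022 y -0.0081 ang -0.002
s 306 x -0.0805 0.0101 y 0.0216 ang -0.027
s 320 x -0.0691 0.0212 y 0.0513 ang -0.007
29.7417
```

View pics/after2.png

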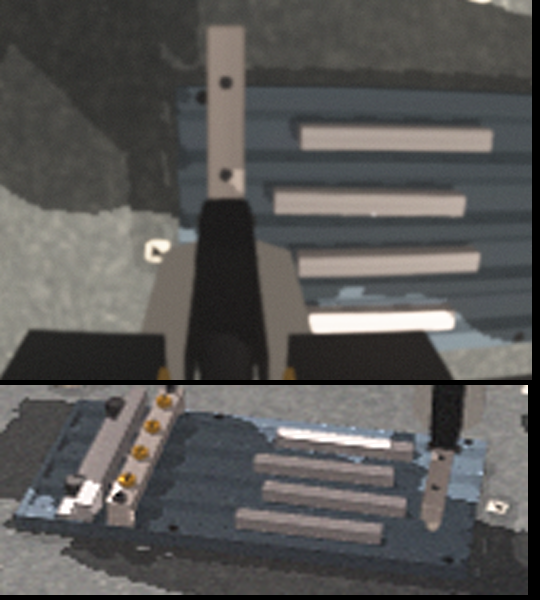

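```bash
python3 - <<'E'
from h import *
z=.0115;y=.015
go(-.10,y,.02,.1);hold(.1);F0=np.mean([get_ft_force() for _ in range(4)],0)
go(-.10,y,z,.04);hold(.1);print(lf(F0).round(1),get_tcp_pos()[2]-OFF)
if abs(lf(F0)[2])<4:
    F0=np.mean([get_ft_force() for _ in range(4)],0)
    for x in(-.075,-.05,-.025,-.014): go(x,y,z,.06);print(x,lf(F0).round(1))
    x=-.014;log=[]
    while x<.006:
        x+=.002;go(x,y,z,.03);f=lf(F0);log.append((round(x,4),*f.round(1)))
        if -f[0]>13 or abs(f[2])>10: break
    print(*log,sep="\n");print(get_time_s(),get_finger_gap())
E
```

```text
[0.7 0.6 0.6] 0.011526830149626056
-0.075 [-1.2 -0.3 -0.2]
-0.05 [-1.9 -1.3  0.3]
-0.025 [-1.5 -0.5  0. ]
-0.014 [-2.3 -0.4  0.7]
(-0.012, np.float64(-0.6), np.float64(-0.3), np.float64(0.9))
(-0.01, np.float64(-1.8), np.float64(-0.2), np.float64(-0.0))
(-0.008, np.float64(-1.8), np.float64(-0.8), np.float64(0.2))
(-0.006, np.float64(-0.6), np.float64(0.2), np.float64(0.1))
(-0.004, np.float64(-6.2), np.float64(-0.6), np.float64(1.6))
(-0.002, np.float64(-4.1), np.float64(-0.9), np.float64(0.5))
(0.0, np.float64(-3.3), np.float64(-1.0), np.float64(-0.3))
(0.002, np.float64(-3.2), np.float64(-0.8), np.float64(0.0))
(0.004, np.float64(-2.4), np.float64(-0.3), np.float64(-0.7))
(0.006, np.float64(-3.3), np.float64(0.5), np.float64(-0.6))
35.2833 0.1668837581604154
```

```bash
python3 - <<'E'
from h import *
z=.0115;y=.015;x=.006
a=np.radians(PY)
F0=np.array([-.65,.5,-1.65])
f=lf(F0);print("start",f.round(1));b=f[0]+3.0   # present push is about 3 N
log=[]
while x<.040 and get_time_s()<52:
    p=-(lf(F0)[0]-b)
    x+=.0006 if p<6 else .0003
    go(x,y,z,.03 if p<6 else .01);p=-(lf(F0)[0]-b);log.append((round(x*1e3,2),round(p,1)))
    if p>13.5: break
hold(.3);p=-(lf(F0)[0]-b);print(log,p,get_wrist_torque(),get_time_s(),get_tcp_pos()-pal(x,y,z))
E
```

```text
start [-1.4  0.3 -0.7]
[(6.6, np.float64(3.8)), (7.2, np.float64(4.0)), (7.8, np.float64(4.3)), (8.4, np.float64(4.5)), (9.0, np.float64(4.0)), (9.6, np.float64(3.8)), (10.2, np.float64(3.5)), (10.8, np.float64(3.8)), (11.4, np.float64(3.4)), (12.0, np.float64(3.4)), (12.6, np.float64(3.3)), (13.2, np.float64(3.4)), (13.8, np.float64(3.6)), (14.4, np.float64(3.8)), (15.0, np.float64(3.9)), (15.6, np.float64(6.7)), (15.9, np.float64(6.1)), (16.2, np.float64(7.8)), (16.5, np.float64(8.9)), (16.8, np.float64(9.2)), (17.1, np.float64(11.2)), (17.4, np.float64(11.7)), (17.7, np.float64(13.0)), (18.0, np.float64(14.0))] 13.31958770311768 [-0.3544254   3.51660213 -0.0398431 ] 41.5833 [-0.00239583 -0.00024352 -0.00068561]
```

```bash
python3 - <<'E'
from h import *
F0=np.array([-.65,.5,-1.65]);b=1.6;x=.018;y=.015;z=.0115
P=lambda:-(np.mean([lf(F0)[0] for _ in range(3)])-b)
d=0
for i in range(6):
    hold(.1);p=P();tz=get_wrist_torque()[2];print(d,round(p,1),round(tz,3))
    if tz<-.18: break
    if p>16: x-=.0004
    d+=.4
    go(x,y,z,.02,Rz(PY-90+d))
while P()<14.5: x+=.0003;go(x,y,z,.01,Rz(PY-90+d))
hold(.5);print(d,x,P(),get_wrist_torque(),get_time_s())
E
```

```text
0 13.7 -0.039
0.4 13.7 -0.292
0.4 0.0183 15.168709804956062 [-0.48484451  3.85855879 -0.18049248] 42.7833
```

```bash
python3 - <<'E'
from h import *
x=.0183;y=.015;z=.0115
for d in(.4,.55,.25,.4):
    go(x,y,z,.02,Rz(PY-90+d));t=[];f=[]
    for _ in range(4): hold(.08);t.append(get_wrist_torque()[2]);f.append(-lf(np.array([-.65,.5,-1.65]))[0]+1.6)
    print(d,np.mean(t).round(3),np.mean(f).round(1))
s=read_camera("side");cv2.imwrite("pics/s3.png",cv2.resize(s["pixels"][180:260,225:395],None,fx=4,fy=4,interpolation=2));print(get_time_s())
E
```

```text
0.4 -0.273 14.8
0.55 -0.361 14.6
0.25 -0.175 15.0
0.4 -0.235 14.5
45.1667
```

View pics/s3.png

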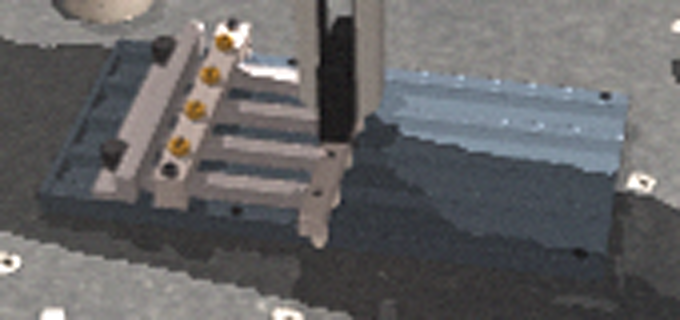

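```bash
python3 - <<'E'
from h import *
go(.010,.015,.0115,.04,Rz(PY-90+.3));go(-.01,.015,.0115,.08);go(-.01,.015,.10,.15)
move_j([12,11,-6,111,1.5,58,10]);hold(.15);c,T=wrist();cv2.imwrite("pics/r.png",c["pixels"])
g0=cv2.imread("pics/l.png");g1=c["pixels"]
for g in(g0,g1):
    k=cv2.cvtColor(g,cv2.COLOR_BGR2GRAY).astype(int)
    print(k[104:122,318].tolist(),k[125:135,302:336].mean(0).astype(int).tolist(),k[185:195,302:336].mean(0).astype(int).tolist())
print(get_ft_force(),get_wrist_torque(),get_finger_gap(),get_time_s())
E
```

```text
[76, 77, 77, 76, 76, 69, 64, 59, 70, 93, 109, 122, 129, 129, 129, 129, 130, 128] [59, 59, 61, 63, 67, 73, 87, 106, 121, 129, 131, 130, 130, 130, 130, 129, 128, 127, 127, 126, 125, 125, 126, 125, 122, 117, 111, 110, 107, 101, 96, 92, 87, 82] [223, 218, 208, 198, 189, 182, 168, 148, 129, 125, 127, 127, 124, 115, 98, 86, 83, 85, 93, 108, 123, 134, 138, 139, 135, 128, 123, 122, 118, 113, 110, 112, 117, 123]
[75, 74, 75, 78, 80, 83, 79, 71, 74, 92, 111, 122, 128, 128, 127, 131, 130, 128] [72, 73, 72, 72, 72, 76, 87, 104, 119, 128, 130, 130, 129, 130, 129, 128, 127, 127, 128, 124, 125, 125, 125, 125, 122, 114, 99, 81, 74, 73, 73, 74, 73, 73] [140, 140, 140, 137, 134, 129, 121, 118, 119, 123, 127, 126, 124, 114, 99, 87, 86, 88, 96, 110, 127, 139, 144, 144, 140, 129, 112, 96, 90, 89, 89, 88, 88, 90]
[ 0.97582676 -0.36924907 -2.02780076] [-0.08351419  0.10275169 -0.00955267] 0.16703312370617907 47.2417
```

```bash
python3 - <<'E'
from h import *
R=Rz(CY+180)
move_j([36,23,-8,102,4,54,-55]);move_ptp([*CO,.13],R);servo_line([*CO,.062],R,vel=.1);hold(.1);F=np.array(get_ft_force())
for z in(.055,.051,.0495): servo_line([*CO,z],R,vel=.05);hold(.05);print(z,(np.array(get_ft_force())-F).round(1))
set_gripper(.6,60);print(get_finger_gap(),(np.array(get_ft_force())-F).round(1),get_time_s())
servo_line([*CO,.20],R,vel=.15)
move_j([36,5,-8,100,4,60,-55]) if False else None
c,T=wrist();t=read_camera("top");s=read_camera("side")
for n,i in(("we",c),("te",t),("se",s)): cv2.imwrite(f"pics/{n}.png",i["pixels"])
a=cv2.resize(t["pixels"][120:275,255:350],(285,465),interpolation=2)
H=np.zeros((600,800,3),np.uint8);H[:465,:285]=a;H[:400,290:790]=cv2.resize(c["pixels"],(500,400))[:, :500];q=cv2.resize(s["pixels"][125:255,225:410],(285,200));H[400:600,290:575]=q
cv2.imwrite("pics/final.png",H);print(get_time_s())
E
```

```text
0.055 [ 1.  -0.4 -0.8]
0.051 [ 0.2  0.1 -0.6]
0.0495 [ 0.5 -0.5 -0.5]
0.5994030937516456 [ 0.3 -0.7  1.2] 51.2417
52.5417
```

```bash
python3 - <<'E'
from meas import *
move_ptp([.499,-.3667,.13],Rz(CY+180));hold(.1)
c,T=wrist();g=cv2.cvtColor(cv2.imread("pics/g.png"),cv2.COLOR_BGR2GRAY).astype(int);k=cv2.cvtColor(c["pixels"],cv2.COLOR_BGR2GRAY).astype(int)
for r in(125,160,265): print(r,g[r,306:332].tolist(),k[r,306:332].tolist())
print(g[106:122,317].tolist(),k[106:122,317].tolist(),g[268:284,320].tolist(),k[268:284,320].tolist())
for n,cc in(("side",read_camera("side")),("top",read_camera("top"))):
    TT=cc["world_from_camera"];gg=cv2.cvtColor(cc["pixels"],cv2.COLOR_BGR2GRAY);hs=cv2.cvtColor(cc["pixels"],cv2.COLOR_BGR2HSV)
    roi=np.zeros_like(gg);poly=np.array([project(cc,[*(PO+np.array(q)@M),.018],TT) for q in [(0,-.064),(.074,-.064),(.074,.064),(0,.064)]]).astype(int);cv2.fillPoly(roi,[poly],255)
    m=((hs[...,0].astype(int)<40)|(hs[...,0]>140)|(gg>150)).astype(np.uint8)*255&roi
    kk,l,st,ce=cv2.connectedComponentsWithStats(m)
    for j in range(1,kk):
        if st[j,4]>50:
            ys,xs=np.nonzero(l==j);P=(onplane(cc,np.c_[xs,ys],.02,TT)[:,:2]-PO)@M.T
            vx,vy,_,_=cv2.fitLine(P.astype(np.float32),cv2.DIST_L2,0,.001,.001)[:,0];print(n,st[j,4],"x",P[:,0].min().round(4),P[:,0].max().round(4),"y",P[:,1].mean().round(4),"ang",np.arctan(vy/vx).round(3))
print(get_time_s())
E
```

```text
125 [163, 148, 144, 158, 192, 234, 249, 251, 251, 250, 250, 250, 249, 249, 249, 249, 248, 240, 186, 121, 114, 128, 143, 159, 147, 129] [164, 152, 145, 157, 176, 222, 247, 251, 251, 251, 251, 251, 251, 251, 250, 250, 250, 245, 222, 174, 147, 137, 144, 161, 155, 134]
160 [158, 164, 172, 176, 160, 132, 132, 146, 153, 156, 153, 151, 151, 151, 148, 150, 152, 145, 133, 113, 102, 97, 100, 97, 99, 99] [163, 162, 167, 173, 173, 166, 161, 158, 156, 157, 157, 155, 155, 154, 156, 154, 152, 149, 133, 114, 101, 101, 98, 100, 100, 102]
265 [64, 63, 68, 73, 88, 126, 164, 200, 240, 252, 254, 254, 254, 254, 254, 253, 253, 253, 252, 233, 186, 170, 151, 115, 94, 84] [76, 76, 80, 80, 92, 129, 208, 251, 255, 254, 254, 254, 254, 254, 254, 254, 254, 250, 221, 170, 167, 171, 152, 111, 84, 82]
[95, 97, 96, 97, 97, 99, 100, 118, 174, 233, 249, 250, 250, 250, 250, 250] [98, 97, 102, 98, 101, 97, 99, 108, 152, 218, 247, 251, 251, 251, 251, 251] [253, 253, 254, 253, 253, 253, 254, 253, 247, 199, 142, 125, 129, 134, 136, 131] [254, 254, 254, 254, 254, 254, 254, 254, 251, 224, 162, 131, 131, 135, 137, 135]
side 169 x 0.0172 0.0754 y -0.0403 ang -0.003
side 178 x 0.0173 0.0753 y -0.0102 ang -0.009
side 187 x 0.0173 0.0759 y 0.0196 ang -0.047
side 214 x 0.0173 0.0758 y 0.049 ang 0.007
top 127 x 0.0179 0.0751 y -0.0441 ang -0.017
top 137 x 0.0175 0.0751 y 0.0168 ang -0.017
top 128 x 0.0176 0.075 y -0.0138 ang -0.001
top 168 x 0.0151 0.075 y 0.0453 ang 0.021
top 59 x 0.001 0.0494 y 0.0612 ang 0.002
53.175
```

```bash
python3 - <<'E'
from h import *
servo_line([*CO,.20],vel=.15);hold(.3);print(get_time_s());hand_in()
E
```

```text
54.0917
the job is handed in; nothing more can be done
```

I handed the job in at about 54 s on the robot's clock. All four blanks are under the bridge against the rail and the comb is back in its stand. The hand-in reported no verdict.

- **Combing:** The first drag left the blanks about 0.1 rad off, so I combed again with a small sideways offset at each end. After that the side view showed all four within 0.03 rad.
- **Pushing:** With the tines in the grooves I felt the rail at a comb position of about 15 mm on the pallet's x. I then held a steady push of about 15 N. I turned the comb slightly until the wrist moment matched an even load on all four blanks.
- **Last checks on the blanks:** In the side view all four rear ends lie level, at 17.2–17.3 mm on the pallet's x. Angles were at most 0.021 rad from above. One blank read 0.047 rad from the side, where its lit side face disturbs the mask, and 0.017 rad from above.
- **Last checks on the comb:** The bar's edges lie within about 1 mm of where they were before I took it.

**What I could not confirm:**
- The force on each single blank was not measured, only the total and the wrist moment.
- The gripper's stated range ends at 60 N, below the 80 N asked for. I asked for 80 N and it raised no error; the comb did not slip.
- The final picture was refused by the 12-picture limit, so the last checks are numbers from the cameras only. I did not re-measure the bystanders.

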